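Release the latched key on the grinder's control box

ROBOT

A 6-joint arm with a two-finger parallel gripper is mounted at the origin on the work surface. World frame = base frame: x ahead of the robot, y to its left, z up, the work surface at z = 0. Lengths are in m, angles in rad, forces in N, time in s.
With the tool pointing down it reaches from about 0.275 to 0.85 m from the base axis. Payload 19 kg.
Tool frame: the origin (TCP) lies at the very end of the fingers, on their centre line; the grasp point (between the pads) lies 19 mm behind it; x points along the fingers, y is the direction in which the jaws open and shut, and the axes are right-handed (so a half turn about x gives the same grasp; the last joint's range is limited). The gripper opens to 85 mm and grips with 20 to 120 N. Pads are 22 mm wide; open, the fingers measure 114 mm over their backs; the gripper's body (76 mm by 85 mm) begins 54 mm behind the grasp point. The pads swing forward as they close: fully open they stand 13 mm farther back than shut.
Start: joints at [1.02, 0.15, 1.437, -0, 1.554, -0.134], TCP at [0.233, 0.526, 0.231] pointing down, gripper open.
Joint ranges: [-2.8, 2.8], [-0.68, 2.1], [0.12, 2.68], [-1.39, 4.53], [0.16, 2.79], [-2.81, 2.81]. Speed limits (rad/s): [1.89, 1.89, 2.22, 3.01, 3.01, 3.01].

INTERFACE

Orientations are given as a rotation vector (axis times angle).
In Python, from plant import env, snapshot, calibration gives the robot as it stands.
- The arm moves only by the tool apply_moves, never from a script. Its argument "rows" is a list of rows, each a list of 5 numbers: the shift along the world's x, y, z in mm, then the turn about the world's z in degrees, then the opening, from 0 (shut) to 1 (fully open). A call has exactly 8 rows; each row is the pose to reach, as a shift and turn from the pose commanded when the call began; what a row does not reach only later rows make up. A row lasts 1/12 s, in which the tool goes at most 41.7 mm and 7.16 degrees, less where a joint would pass 70% of its speed; a pose out of reach is approached as far as the arm can. A call with a gripper value outside its range is refused whole. The fingers move at their own pace and stop on an object; "newtons" is the grip in N (left out, the last holds). Time passes only in rows, so rows that repeat a pose let the fingers close, or fill a call up. It gives the time, the measured TCP pose, the force and the opening at its end, in the units of the state.
- env.get_state(): the state, without advancing time (a new reading comes with each control period).
- snapshot(name): name is "scene" or "top"; returns the picture (400x640x3 uint8, blue, green, red); there is no depth.
- calibration(name): a dict with "fovy" (degrees; the focal length in pixels is half the picture's height over the tangent of half this angle, whatever the lens; pixels are square), "cx", "cy" (the principal point, pixels), "R" (3x3) and "t" (3): a world point X has camera coordinates R X + t. Camera axes: x right, y down, z forward; pixel columns grow to the right and rows downward; lengths in m; the calibration is good to about 2 mm. A picture is of the moment at which its call begins. calibration takes no time and is no camera call.
- env.sign_off(): hands the job in, once; it reports no verdict.
The state is a dict: "clock": time; "qpos": joint angles; "joint_velocities": joint speeds; "tau": joint torques, N m; "position": TCP position; "tool_rot": TCP orientation; "force": force on the tool from outside, world axes, zero at the start; "wrist_torque": the same for the moment, N m; "gripper_width": opening from 0.0 (shut) to 1.0 (fully open).
Only numpy, scipy, OpenCV 4.12 (cv2) and the standard library are available. Lean on these libraries where they do the work, as an engineer would, in place of code of your own. Each camera call takes 0.05 s, during which the arm holds its last target.

TASK

One of the four identical blue keys on the belt grinder's control box was left latched down. Tap all four lightly with a fingertip, one after the other from the robot's left to its right, to feel which one it is, and only then press that one down until its latch lets go and let it come back up. Do not press any of the other keys down fully, and leave everything lying around where it is.

Things in the scene. Friction and masses are not known exactly. Their poses are not given: they have to be found in the camera images.
- control_box: dark green-grey control box fixed to the bench, 160 mm deep (its x) by 280 mm wide (its y) and 85 mm high, with a flat aluminium top; origin at the centre of its underside, z up, its front (-x) faces roughly towards the robot. The four keys stand on its top in one row along its y, 50 mm apart, 30 mm in front of its middle
- place_1 (a point): fixed point of the control box, leftmost place in the row as seen from the robot (left is +y): on the axis of the key there, 22 mm above the box top, which is where the top of a key that is up lies (107 mm above the bench). It does not move with the key
- place_2 (a point): fixed point of the control box, second from the left place in the row as seen from the robot (left is +y): on the axis of the key there, 22 mm above the box top, which is where the top of a key that is up lies (107 mm above the bench). It does not move with the key
- place_3 (a point): fixed point of the control box, third from the left place in the row as seen from the robot (left is +y): on the axis of the key there, 22 mm above the box top, which is where the top of a key that is up lies (107 mm above the bench). It does not move with the key
- place_4 (a point): fixed point of the control box, rightmost place in the row as seen from the robot (left is +y): on the axis of the key there, 22 mm above the box top, which is where the top of a key that is up lies (107 mm above the bench). It does not move with the key
- unit_a: one of the four identical key units (blue square key in a black frame); which unit is in which place changes. Origin on the key's axis at the level of the box top, z up; frame 38 mm square and 4 mm high; key 26 x 26 mm, its flat top 22 mm above this origin when up
- key_a (a joint): how far the key of that unit is down, m: 0 = fully up, 0.009 = against its stop. A free key springs back: 1.5 N starts it moving, 3.5 N holds it 4 mm down, 6 N fully down. The latched key rests about 4 mm down, so a finger meets it 4 mm lower; it takes 3.5 N to start it moving, and pushed 3 mm farther (5 N, 7 mm down in all) its latch lets go and it follows the finger back up and does not latch again. Free keys do not latch
- top_a (a point): centre of the top face of that unit's key; it moves with the key
- unit_b: one of the four identical key units (blue square key in a black frame); which unit is in which place changes. Origin on the key's axis at the level of the box top, z up; frame 38 mm square and 4 mm high; key 26 x 26 mm, its flat top 22 mm above this origin when up
- key_b (a joint): how far the key of that unit is down, m: 0 = fully up, 0.009 = against its stop. A free key springs back: 1.5 N starts it moving, 3.5 N holds it 4 mm down, 6 N fully down. The latched key rests about 4 mm down, so a finger meets it 4 mm lower; it takes 3.5 N to start it moving, and pushed 3 mm farther (5 N, 7 mm down in all) its latch lets go and it follows the finger back up and does not latch again. Free keys do not latch
- top_b (a point): centre of the top face of that unit's key; it moves with the key
- unit_c: one of the four identical key units (blue square key in a black frame); which unit is in which place changes. Origin on the key's axis at the level of the box top, z up; frame 38 mm square and 4 mm high; key 26 x 26 mm, its flat top 22 mm above this origin when up
- key_c (a joint): how far the key of that unit is down, m: 0 = fully up, 0.009 = against its stop. A free key springs back: 1.5 N starts it moving, 3.5 N holds it 4 mm down, 6 N fully down. The latched key rests about 4 mm down, so a finger meets it 4 mm lower; it takes 3.5 N to start it moving, and pushed 3 mm farther (5 N, 7 mm down in all) its latch lets go and it follows the finger back up and does not latch again. Free keys do not latch
- top_c (a point): centre of the top face of that unit's key; it moves with the key
- unit_d: one of the four identical key units (blue square key in a black frame); which unit is in which place changes. Origin on the key's axis at the level of the box top, z up; frame 38 mm square and 4 mm high; key 26 x 26 mm, its flat top 22 mm above this origin when up
- key_d (a joint): how far the key of that unit is down, m: 0 = fully up, 0.009 = against its stop. A free key springs back: 1.5 N starts it moving, 3.5 N holds it 4 mm down, 6 N fully down. The latched key rests about 4 mm down, so a finger meets it 4 mm lower; it takes 3.5 N to start it moving, and pushed 3 mm farther (5 N, 7 mm down in all) its latch lets go and it follows the finger back up and does not latch again. Free keys do not latch
- top_d (a point): centre of the top face of that unit's key; it moves with the key
- handle_blank: wooden knife-handle blank, 28 x 110 x 16 mm, loose, lying on the control box behind the keys; leave alone; origin at the centre of its underside
- whetstone: orange-red whetstone, 50 x 160 x 25 mm, loose on the bench in front of the control box; leave alone; origin at the centre of its underside
- polish_tin: round white tin with a yellow band, 68 mm wide, 50 mm tall, loose on the bench right of the control box; leave alone; origin at the centre of its underside
- oil_bottle: green bottle with orange cap, 44 mm wide, 120 mm tall, loose on the bench behind the control box; leave alone; origin at the centre of its underside
- rivet_cup: steel cup, 60 mm wide, 45 mm tall, loose on the bench left of the control box; leave alone; origin at the centre of its underside
- hammer: hammer, 260 mm long, lying loose on the bench far left; leave alone; origin near its middle
- spare_wheel: grey grinding wheel with a hole, 100 mm wide, 20 mm thick, lying loose on the bench far right; leave alone; origin at the centre of its underside

How it is judged:
On the way, in this order (a step that is already met when the one before it is completed fails the run):
1. the key in place 1 (counted from the left) is touched by the fingers (((contact force between the fingers and unit_a above 0.4 N and horizontal distance between unit_a and place_1 below 0.01 m) or (contact force between the fingers and unit_b above 0.4 N and horizontal distance between unit_b and place_1 below 0.01 m) or (contact force between the fingers and unit_c above 0.4 N and horizontal distance between unit_c and place_1 below 0.01 m) or (contact force between the fingers and unit_d above 0.4 N and horizontal distance between unit_d and place_1 below 0.01 m))), for 0.03 s.
2. the key in place 2 (counted from the left) is touched by the fingers (((contact force between the fingers and unit_a above 0.4 N and horizontal distance between unit_a and place_2 below 0.01 m) or (contact force between the fingers and unit_b above 0.4 N and horizontal distance between unit_b and place_2 below 0.01 m) or (contact force between the fingers and unit_c above 0.4 N and horizontal distance between unit_c and place_2 below 0.01 m) or (contact force between the fingers and unit_d above 0.4 N and horizontal distance between unit_d and place_2 below 0.01 m))), for 0.03 s.
3. the key in place 3 (counted from the left) is touched by the fingers (((contact force between the fingers and unit_a above 0.4 N and horizontal distance between unit_a and place_3 below 0.01 m) or (contact force between the fingers and unit_b above 0.4 N and horizontal distance between unit_b and place_3 below 0.01 m) or (contact force between the fingers and unit_c above 0.4 N and horizontal distance between unit_c and place_3 below 0.01 m) or (contact force between the fingers and unit_d above 0.4 N and horizontal distance between unit_d and place_3 below 0.01 m))), for 0.03 s.
4. the key in place 4 (counted from the left) is touched by the fingers (((contact force between the fingers and unit_a above 0.4 N and horizontal distance between unit_a and place_4 below 0.01 m) or (contact force between the fingers and unit_b above 0.4 N and horizontal distance between unit_b and place_4 below 0.01 m) or (contact force between the fingers and unit_c above 0.4 N and horizontal distance between unit_c and place_4 below 0.01 m) or (contact force between the fingers and unit_d above 0.4 N and horizontal distance between unit_d and place_4 below 0.01 m))), for 0.03 s.
5. the latched key is released: all four keys are up, each less than 1.5 mm down (value of joint each of key_a, key_b, key_c, key_d below 0.0015 m), for 0.2 s.
At the end, for the whole second after the job is handed in: all four keys are up (each less than 1.5 mm down) and at rest (all of step 5 and velocity of joint each of key_a, key_b, key_c, key_d below 0.01 m/s); the robot touches nothing.
It fails at once if a key that was not latched is pressed fully down (a key moves more than 7.5 mm from where it stood at the start; the latched one has only 5 mm left to go) (distance of any of top_a, top_b, top_c, top_d from where it was at the start of the episode above 0.0075 m).
It fails at once if a loose thing is lifted or moved more than 20 mm (distance of any of handle_blank, whetstone, polish_tin, oil_bottle, rivet_cup, hammer, spare_wheel from where it was at the start of the episode above 0.02 m).
It also fails if it takes over 51 s, if anything falls off the work surface, if the arm or the gripper's body presses on something with over 40 N, if the wrist force passes 120 N, or if a joint passes its speed limit or range.

## Working session

There is one attempt and no reset: what is moved stays moved. The work goes in short steps, Python scripts to look and compute and a tool call to move; the robot and the scene stay as the last step left them, time stands still between calls to the robot, and variables do not carry over. Pictures are saved under pics/ and viewed, and the job is handed in when it is done.

Besides the shell and the picture viewer there is one more tool, called after "Request:" as name([rows], argument=value, ...), one row to a line, values as JSON. apply_moves: Moves the arm, as the interface text tells. Its arguments: {"type":"object","properties":{"rows":{"type":"array","items":{"type":"array","items":{"type":"number"}}},"newtons":{"type":"number"}},"required":["rows"]}

```bash
mkdir -p pics; python3 - <<'E'
from plant import env, snapshot, calibration
import cv2
for n in ("scene","top"):
    cv2.imwrite(f"pics/{n}0.png",snapshot(n)); print(n,calibration(n))
s=env.get_state(); print({k:s[k] for k in("clock","position","tool_rot","force","gripper_width")})
E
```

```text
scene {'fovy': 57.27128609194624, 'cx': 319.16074920787827, 'cy': 195.38103170785382, 'R': array([[ 0.59104635,  0.80654373, -0.0123054 ],
       [ 0.62160057, -0.46513374, -0.6302883 ],
       [-0.51407873,  0.36488055, -0.77626364]]), 't': array([-0.31824505, -0.26794551,  1.57360964])}
top {'fovy': 57.48825975428676, 'cx': 320.8806714970746, 'cy': 203.93874785158334, 'R': array([[-5.05983953e-03, -9.99986791e-01,  9.03471488e-04],
       [-9.94472475e-01,  4.93717895e-03, -1.04881459e-01],
       [ 1.04875613e-01, -1.42916088e-03, -9.94484320e-01]]), 't': array([-0.01671246,  0.55301651,  1.18840889])}
{'clock': 0.1, 'position': array([0.23266892, 0.52557965, 0.23076647]), 'tool_rot': array([ 0.3261262 ,  1.54633662, -0.32771076]), 'force': array([-0.43603363,  0.36071553, -0.305317  ]), 'gripper_width': 0.9957665565605783}
```

View pics/scene0.png

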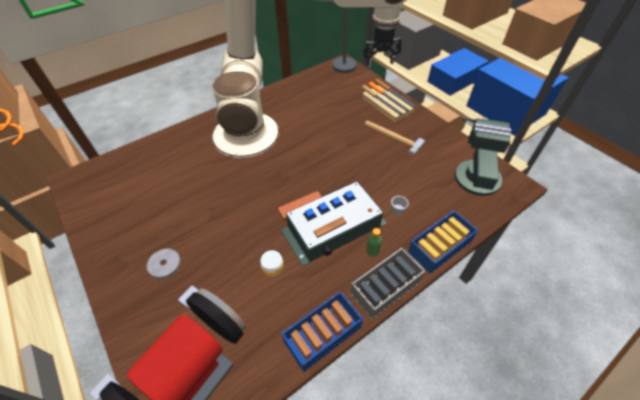

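View pics/top0.png

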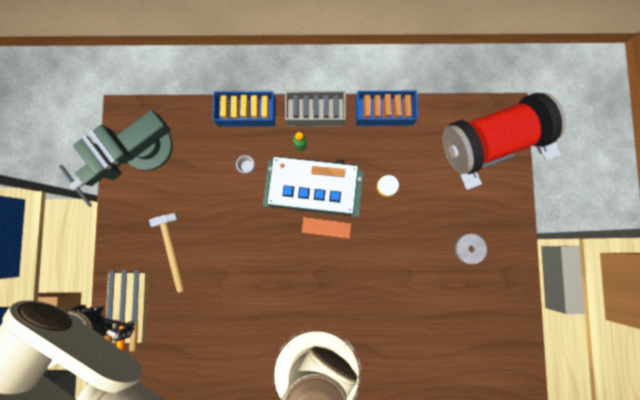

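```bash
cat > h.py <<'E'
import numpy as np
from plant import calibration
def ray(n,uv,z):
    c=calibration(n); f=200/np.tan(np.radians(c['fovy']/2))
    d=np.array([(uv[0]-c['cx'])/f,(uv[1]-c['cy'])/f,1.])
    R=np.array(c['R']);t=np.array(c['t']); C=-R.T@t; d=R.T@d
    return C+d*(z-C[2])/d[2]
E
python3 - <<'E'
import cv2,numpy as np
from h import ray
i=cv2.imread("pics/top0.png")
h=cv2.cvtColor(i,cv2.COLOR_BGR2HSV)
m=cv2.inRange(h,(95,120,60),(130,255,255))
n,l,s,c=cv2.connectedComponentsWithStats(m)
for k in range(1,n):
    if s[k][4]>20: print(s[k],c[k],ray("top",c[k]+0.0,0.107))
E
```

```text
[213  91  62  35 871] [243.60734788 110.83122847] [0.84645716 0.22714132 0.107     ]
[356  91  62  34 924] [384.58766234 109.91233766] [ 0.84736826 -0.22552698  0.107     ]
[283 186  10  10  88] [287.625      190.60227273] [0.58728019 0.08469964 0.107     ]
[299 188  10  10  83] [303.31325301 192.40963855] [0.58131913 0.03550591 0.107     ]
[315 190   9  10  80] [319.025  194.1625] [ 0.57553568 -0.01371448  0.107     ]
[331 191   9  10  82] [334.8902439  195.82926829] [ 0.57002699 -0.06337185  0.107     ]
[   0  197   24   81 1643] [  9.9957395  235.28423615] [0.45197709 0.94286442 0.107     ]
[  0 308   7  15  44] [  1.72727273 312.31818182] [0.21965142 0.94828675 0.107     ]
```

The scene view shows the box around (333,220), with four blue keys from (309,213) to (349,195). In the top view the keys are at (288,191), (303,192), (319,194) and (335,196), running left to right for the robot. The gripper is at the far left. I'll cross-check the positions with the scene camera.

```bash
python3 - <<'E'
import cv2,numpy as np
from h import ray
from plant import env
from scipy.spatial.transform import Rotation as R
i=cv2.imread("pics/scene0.png")
h=cv2.cvtColor(i,cv2.COLOR_BGR2HSV)
m=cv2.inRange(h,(95,120,60),(130,255,255))
n,l,s,c=cv2.connectedComponentsWithStats(m)
for k in range(1,n):
    if 300<c[k][0]<360 and s[k][4]>20: print(s[k],c[k],ray("scene",c[k],0.104))
print(R.from_rotvec(env.get_state()['tool_rot']).as_matrix().round(3))
a=cv2.resize(i[170:265,270:395],None,fx=6,fy=6,interpolation=cv2.INTER_CUBIC)
b=cv2.imread("pics/top0.png")[145:225,255:375]
cv2.imwrite("pics/crs.png",a); cv2.imwrite("pics/crt.png",cv2.resize(b,None,fx=6,fy=6,interpolation=cv2.INTER_CUBIC))
E
```

```text
[345 191   8   9  59] [348.59322034 195.18644068] [0.59583918 0.08067464 0.104     ]
[332 198   9   8  55] [335.94545455 201.54545455] [0.59188424 0.03059007 0.104     ]
[319 203   9  10  63] [322.84126984 207.20634921] [ 0.58487651 -0.01766733  0.104     ]
[305 209   9  10  64] [309.3125 213.375 ] [ 0.57886097 -0.06706251  0.104     ]
[ 282  293   80   77 1313] [321.64432597 332.91774562] [ 0.90559464 -0.25962651  0.104     ]
[[-0.001  0.405  0.914]
 [-0.001  0.914 -0.405]
 [-1.    -0.001 -0.   ]]
```

View pics/crs.png

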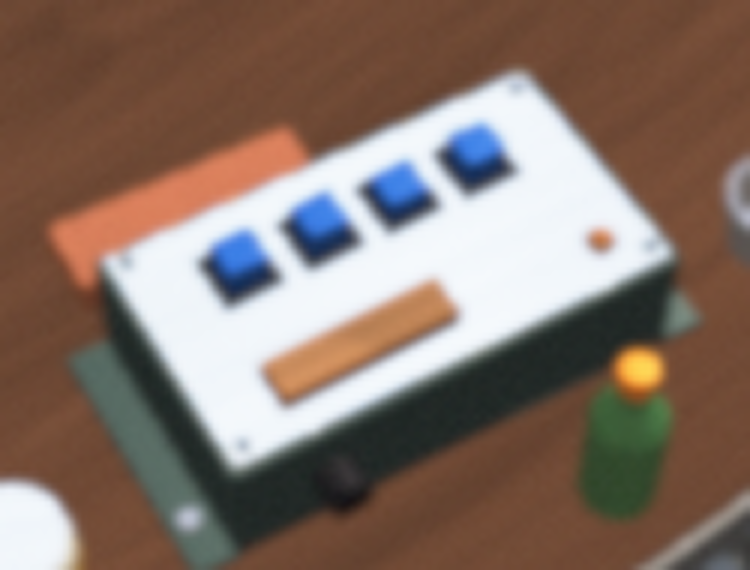

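View pics/crt.png

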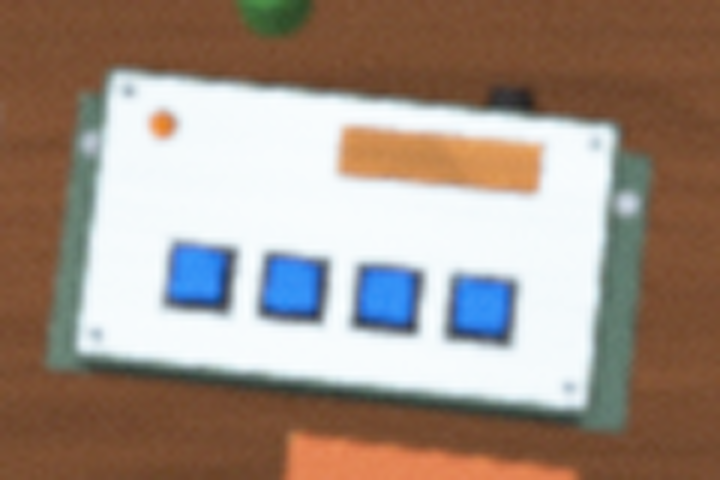

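```bash
python3 - <<'E'
import numpy as np
from h import ray
def f(n,P,o,z): return np.array([ray(n,((u+.5)/6-.5+o[0],(v+.5)/6-.5+o[1]),z)[:2] for u,v in P])
for n,P,o in (("top",[(110,70),(617,124),(588,411),(78,355)],(255,145)),("scene",[(673,255),(235,470),(101,258),(523,69)],(270,170))):
    Q=f(n,P,o,.085); c=Q.mean(0)
    y=(Q[0]+Q[3]-Q[1]-Q[2]); y/=np.linalg.norm(y); x=np.array([y[1],-y[0]])
    print(n,c,np.degrees(np.arctan2(-y[0],y[1])),np.linalg.norm(Q[0]-Q[1]),np.linalg.norm(Q[0]-Q[3]))
    print([ (c-0.03*x+k*y).round(4) for k in(.075,.025,-.025,-.075)])
print(f("top",[(200,275),(294,286),(388,296),(482,306)],(255,145),.107))
print(f("scene",[(478,143),(402,182),(320,213),(242,252)],(270,170),.107))
E
```

```text
top [0.61004523 0.00682842] -6.5212147094021375 0.2741452887961861 0.1549450834450895
[array([0.5888, 0.0848]), array([0.5831, 0.0351]), array([ 0.5774, -0.0146]), array([ 0.5717, -0.0643])]
scene [0.61206737 0.00832081] -6.805165040337398 0.27063220667030186 0.15351974038594723
[array([0.5912, 0.0863]), array([0.5852, 0.0367]), array([ 0.5793, -0.0129]), array([ 0.5734, -0.0626])]
[[ 0.58786327  0.08378769]
 [ 0.58181981  0.03465939]
 [ 0.57630888 -0.01442293]
 [ 0.57080285 -0.06346166]]
[[ 0.593066    0.08554505]
 [ 0.58959747  0.03492747]
 [ 0.57992505 -0.01366913]
 [ 0.57607689 -0.0626049 ]]
```

Request:
apply_moves([
  [25,-31,0,2.5,0],
  [50,-62,0,5,0],
  [75,-93,0,7.5,0],
  [100,-124,0,10,0],
  [125,-155,0,12.5,0],
  [150,-186,0,15,0],
  [175,-216,0,17.3,0],
  [200,-247,0,17.3,0],
], newtons=20)

```text
clock: 0.77
position: [0.4335, 0.277, 0.2312]
tool_rot: [0.088, 1.569, -0.088]
force: [0.9, 1.5, 0.4]
gripper_width: 0.002
```

Request:
apply_moves([
  [25,-31,0,0,0],
  [50,-62,0,0,0],
  [75,-93,0,0,0],
  [100,-124,0,0,0],
  [125,-155,0,0,0],
  [150,-186,-20,0,0],
  [157,-194,-50,0,0],
  [157,-194,-85,0,0],
])

```text
clock: 1.43
position: [0.5919, 0.0818, 0.1456]
tool_rot: [0.092, 1.567, -0.093]
force: [0.8, 0.7, -0.7]
gripper_width: -0.002
```

Request:
apply_moves([
  [0,0,-5,0,0],
  [0,0,-10,0,0],
  [0,0,-15,0,0],
  [0,0,-20,0,0],
  [0,0,-20,0,0],
  [0,0,-20,0,0],
  [0,0,-20,0,0],
  [0,0,-20,0,0],
])

```text
clock: 2.1
position: [0.59, 0.0849, 0.127]
tool_rot: [0.09, 1.568, -0.09]
force: [0.4, -0.6, -0.3]
gripper_width: 0.003
```

```bash
python3 - <<'E'
from plant import env, snapshot
import cv2
s=env.get_state(); print({k:s[k].round(4) if hasattr(s[k],'round') else s[k] for k in("clock","position","tool_rot","force","gripper_width")})
i=snapshot("scene");b=snapshot("top")
cv2.imwrite("pics/a1.png",cv2.resize(i[130:265,270:430],None,fx=4.5,fy=4.5,interpolation=cv2.INTER_CUBIC))
E
```

```text
{'clock': 2.1, 'position': array([0.59  , 0.0849, 0.127 ]), 'tool_rot': array([ 0.09  ,  1.5679, -0.09  ]), 'force': array([ 0.3723, -0.6367, -0.3378]), 'gripper_width': 0.0026041523704224976}
```

View pics/a1.png

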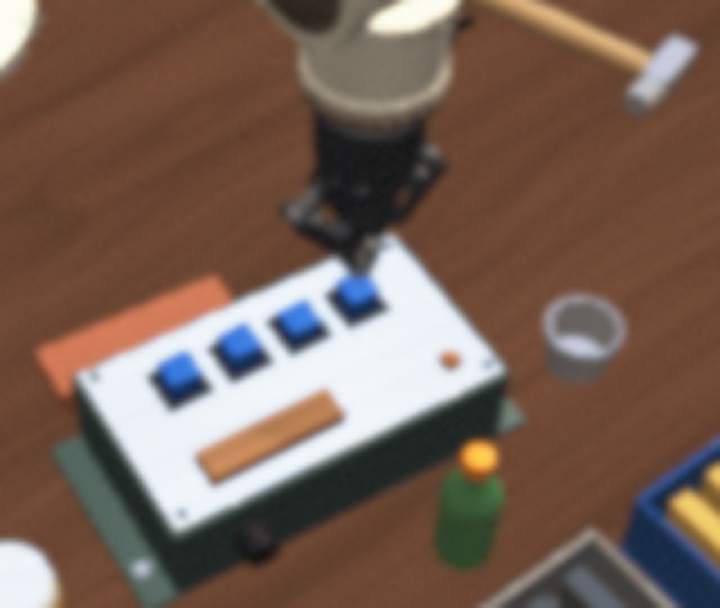

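The fingertip at crop (362,262) is above key 1 at (357,295). I'll go down to 2 mm of key travel.

Request:
apply_moves([
  [0,0,-8,0,0],
  [0,0,-15,0,0],
  [0,0,-18,0,0],
  [0,0,-20,0,0],
  [0,0,-21,0,0],
  [0,0,-22,0,0],
  [0,0,-22,0,0],
  [0,0,-22,0,0],
])

```text
clock: 2.87
position: [0.5898, 0.0848, 0.1045]
tool_rot: [0.09, 1.569, -0.09]
force: [-2.4, 0.4, 2.4]
gripper_width: -0.001
```

```bash
python3 - <<'E'
from plant import env
s=env.get_state(); print(s['clock'],s['position'].round(4),s['force'].round(2),s['wrist_torque'].round(2))
E
```

```text
2.8667 [0.5898 0.0848 0.1045] [-2.39  0.36  2.42] [0.02 0.37 0.02]
```

Request:
apply_moves([
  [0,0,0,0,0],
  [0,0,0,0,0],
  [0,0,0,0,0],
  [0,0,0,0,0],
  [0,0,0,0,0],
  [0,0,0,0,0],
  [0,0,0,0,0],
  [0,0,0,0,0],
])

```text
clock: 3.53
position: [0.5898, 0.0847, 0.1043]
tool_rot: [0.09, 1.569, -0.09]
force: [-1.6, -0.5, 3.3]
gripper_width: -0.0
```

Request:
apply_moves([
  [0,0,6,0,0],
  [0,0,14,0,0],
  [0,0,22,0,0],
  [-2,-17,22,0,0],
  [-4,-34,22,0,0],
  [-6,-50,22,0,0],
  [-6,-50,22,0,0],
  [-6,-50,22,0,0],
])

```text
clock: 4.2
position: [0.584, 0.0343, 0.1271]
tool_rot: [0.091, 1.568, -0.091]
force: [0.1, 0.5, -1.9]
gripper_width: -0.002
```

Request:
apply_moves([
  [0,0,-8,0,0],
  [0,0,-15,0,0],
  [0,0,-18,0,0],
  [0,0,-20,0,0],
  [0,0,-21,0,0],
  [0,0,-22,0,0],
  [0,0,-22,0,0],
  [0,0,-22,0,0],
])

```text
clock: 4.87
position: [0.5839, 0.0348, 0.1044]
tool_rot: [0.09, 1.569, -0.09]
force: [-0.2, 0.5, 0.2]
gripper_width: 0.001
```

Request:
apply_moves([
  [0,0,0,0,0],
  [0,0,0,0,0],
  [0,0,0,0,0],
  [0,0,0,0,0],
  [0,0,0,0,0],
  [0,0,0,0,0],
  [0,0,0,0,0],
  [0,0,0,0,0],
])

```text
clock: 5.53
position: [0.5838, 0.0347, 0.1043]
tool_rot: [0.09, 1.569, -0.09]
force: [0.0, -0.1, 0.4]
gripper_width: 0.002
```

Key 1 pushed back with about 2.5–3 N. Key 2 gives nothing at the same depth, so it is probably the latched one. I'll go down gently until I feel it.

Request:
apply_moves([
  [0,0,-0.5,0,0],
  [0,0,-1,0,0],
  [0,0,-1.5,0,0],
  [0,0,-2,0,0],
  [0,0,-2,0,0],
  [0,0,-2,0,0],
  [0,0,-2,0,0],
  [0,0,-2,0,0],
])

```text
clock: 6.2
position: [0.5838, 0.0347, 0.1024]
tool_rot: [0.09, 1.569, -0.09]
force: [-2.0, -0.8, 4.8]
gripper_width: 0.002
```

Request:
apply_moves([
  [0,0,0,0,0],
  [0,0,0,0,0],
  [0,0,0,0,0],
  [0,0,0,0,0],
  [0,0,0,0,0],
  [0,0,0,0,0],
  [0,0,0,0,0],
  [0,0,0,0,0],
])

```text
clock: 6.87
position: [0.5838, 0.0347, 0.1023]
tool_rot: [0.09, 1.569, -0.09]
force: [-0.5, 0.9, 5.2]
gripper_width: -0.004
```

Key 2 met the finger only at about 4 mm down and answered with 4–5 N, so it is latched. I still have to tap keys 3 and 4.

Request:
apply_moves([
  [0,0,6,0,0],
  [0,0,14,0,0],
  [0,0,24,0,0],
  [-2,-17,24,0,0],
  [-4,-34,24,0,0],
  [-6,-50,24,0,0],
  [-6,-50,24,0,0],
  [-6,-50,24,0,0],
])

```text
clock: 7.53
position: [0.5779, -0.0158, 0.1271]
tool_rot: [0.091, 1.568, -0.091]
force: [-0.1, 0.3, -0.6]
gripper_width: 0.007
```

Request:
apply_moves([
  [0,0,-8,0,0],
  [0,0,-15,0,0],
  [0,0,-18,0,0],
  [0,0,-20,0,0],
  [0,0,-21,0,0],
  [0,0,-22,0,0],
  [0,0,-22,0,0],
  [0,0,-22,0,0],
])

```text
clock: 8.2
position: [0.5779, -0.0151, 0.1045]
tool_rot: [0.09, 1.569, -0.09]
force: [-1.9, 1.5, 2.6]
gripper_width: -0.002
```

Request:
apply_moves([
  [0,0,0,0,0],
  [0,0,0,0,0],
  [0,0,0,0,0],
  [0,0,0,0,0],
  [0,0,0,0,0],
  [0,0,0,0,0],
  [0,0,0,0,0],
  [0,0,0,0,0],
])

```text
clock: 8.87
position: [0.5779, -0.0153, 0.1043]
tool_rot: [0.09, 1.569, -0.09]
force: [1.7, 1.9, 2.6]
gripper_width: 0.004
```

Key 3 is free (2.6 N at 2.5 mm).

Request:
apply_moves([
  [0,0,6,0,0],
  [0,0,14,0,0],
  [0,0,22,0,0],
  [-2,-17,22,0,0],
  [-4,-34,22,0,0],
  [-6,-50,22,0,0],
  [-6,-50,22,0,0],
  [-6,-50,22,0,0],
])

```text
clock: 9.53
position: [0.5718, -0.0658, 0.127]
tool_rot: [0.091, 1.568, -0.091]
force: [-0.3, 0.1, 0.6]
gripper_width: 0.0
```

Request:
apply_moves([
  [0,0,-8,0,0],
  [0,0,-15,0,0],
  [0,0,-18,0,0],
  [0,0,-20,0,0],
  [0,0,-21,0,0],
  [0,0,-22,0,0],
  [0,0,-22,0,0],
  [0,0,-22,0,0],
])

```text
clock: 10.2
position: [0.5719, -0.0652, 0.1045]
tool_rot: [0.09, 1.569, -0.09]
force: [-0.9, 1.7, 3.3]
gripper_width: 0.002
```

Request:
apply_moves([
  [0,0,0,0,0],
  [0,0,0,0,0],
  [0,0,0,0,0],
  [0,0,0,0,0],
  [0,0,0,0,0],
  [0,0,0,0,0],
  [0,0,0,0,0],
  [0,0,0,0,0],
])

```text
clock: 10.87
position: [0.5719, -0.0653, 0.1043]
tool_rot: [0.09, 1.569, -0.09]
force: [1.1, 1.2, 2.3]
gripper_width: -0.0
```

Key 4 is free too, so key 2 is the only latched one. I'll go back to it and press to about 7.7 mm down.

Request:
apply_moves([
  [0,0,10,0,0],
  [0,0,22,0,0],
  [3,25,22,0,0],
  [6,50,22,0,0],
  [9,75,22,0,0],
  [12,100,22,0,0],
  [12,100,22,0,0],
  [12,100,22,0,0],
])

```text
clock: 11.53
position: [0.584, 0.0356, 0.1273]
tool_rot: [0.088, 1.568, -0.089]
force: [0.3, -0.2, 0.2]
gripper_width: -0.002
```

Request:
apply_moves([
  [0,0,-10,0,0],
  [0,0,-18,0,0],
  [0,0,-21,0,0],
  [0,0,-23,0,0],
  [0,0,-25,0,0],
  [0,0,-26,0,0],
  [0,0,-27,0,0],
  [0,0,-27,0,0],
])

```text
clock: 12.2
position: [0.5838, 0.0343, 0.0994]
tool_rot: [0.09, 1.569, -0.091]
force: [-2.4, -2.8, 5.6]
gripper_width: -0.0
```

Request:
apply_moves([
  [0,0,0,0,0],
  [0,0,0,0,0],
  [0,0,0,0,0],
  [0,0,0,0,0],
  [0,0,0,0,0],
  [0,0,0,0,0],
  [0,0,0,0,0],
  [0,0,0,0,0],
])

```text
clock: 12.87
position: [0.5839, 0.0344, 0.0996]
tool_rot: [0.09, 1.568, -0.091]
force: [-3.0, -4.0, 5.1]
gripper_width: -0.002
```

I'll rise to 2.5 mm depth and check that the key follows the finger.

Request:
apply_moves([
  [0,0,1,0,0],
  [0,0,2,0,0],
  [0,0,3,0,0],
  [0,0,4,0,0],
  [0,0,5,0,0],
  [0,0,5,0,0],
  [0,0,5,0,0],
  [0,0,5,0,0],
])

```text
clock: 13.53
position: [0.5839, 0.0348, 0.1043]
tool_rot: [0.09, 1.569, -0.09]
force: [0.9, -2.2, 2.3]
gripper_width: 0.002
```

Request:
apply_moves([
  [0,0,0,0,0],
  [0,0,0,0,0],
  [0,0,0,0,0],
  [0,0,0,0,0],
  [0,0,0,0,0],
  [0,0,0,0,0],
  [0,0,0,0,0],
  [0,0,0,0,0],
])

```text
clock: 14.2
position: [0.5838, 0.0348, 0.1043]
tool_rot: [0.09, 1.569, -0.09]
force: [2.2, -1.1, 2.9]
gripper_width: 0.004
```

The key follows the finger and gives 2.3–2.9 N where there was nothing before, so the latch is released. Retreating.

Request:
apply_moves([
  [0,0,3,0,0],
  [0,0,8,0,0],
  [0,0,20,0,0],
  [0,0,45,0,0],
  [0,0,75,0,0],
  [0,0,100,0,0],
  [-30,0,110,0,0],
  [-60,0,110,0,0],
])

```text
clock: 14.87
position: [0.5242, 0.0346, 0.2174]
tool_rot: [0.09, 1.565, -0.09]
force: [0.4, 0.6, -0.5]
gripper_width: -0.001
```

Request:
apply_moves([
  [-30,20,0,0,0],
  [-60,50,0,0,0],
  [-90,80,0,0,0],
  [-100,100,0,0,0],
  [-100,100,0,0,0],
  [-100,100,0,0,0],
  [-100,100,0,0,0],
  [-100,100,0,0,0],
])

```text
clock: 15.53
position: [0.4242, 0.1341, 0.2145]
tool_rot: [0.091, 1.569, -0.091]
force: [-0.2, 1.3, -0.2]
gripper_width: -0.004
```

```bash
python3 - <<'E'
from plant import env, snapshot
import cv2,numpy as np
s=env.get_state(); print(s['clock'],s['position'].round(3),s['force'].round(2))
i=snapshot("scene");b=snapshot("top")
A=cv2.resize(i[170:265,270:395],None,fx=3,fy=3,interpolation=cv2.INTER_CUBIC)
B=cv2.resize(cv2.imread("pics/scene0.png")[170:265,270:395],None,fx=3,fy=3,interpolation=cv2.INTER_CUBIC)
cv2.imwrite("pics/z1.png",np.hstack([B,A])); cv2.imwrite("pics/z2.png",b)
E
```

```text
15.5333 [0.424 0.134 0.215] [-0.17  1.29 -0.16]
```

View pics/z1.png

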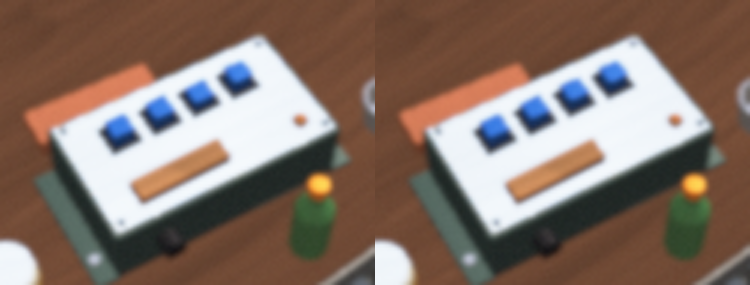

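View pics/z2.png

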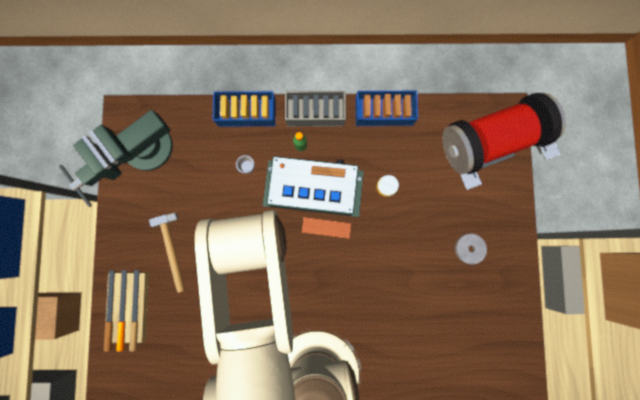

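Before and after match: key 2 (at about (575,95) in the right-hand crop) now stands like the others, and the loose things are where they were. The arm is clear, at about (240,250) in the top view.

```bash
python3 -c "
from plant import env
print(env.sign_off())"
```

```text
the job is handed in; nothing more can be done
None
```

I tapped the four keys from left to right with the closed fingertips. The second key from the left was the latched one; I pressed it down until its latch let go, and the job is handed in at about 15.6 s.

- **Tapping:** Keys 1, 3 and 4 pushed back with about 2.3–3.3 N at 2.5 mm down. Key 2 gave nothing there and only met the finger about 4 mm down, with about 5 N.
- **Release:** I pressed key 2 to about 7.5 mm down in all. It then followed the finger back up, giving 2.3–2.9 N at 2.5 mm like the free keys.
- **Last checks:** In the final pictures all four keys look equally high. The loose things look unmoved, and the arm is clear with no significant force on it.
- **Disagreements and limits:** The two cameras differed by up to about 8 mm in x on individual key positions, and by 2 mm on the box outline, which I mostly used for aiming. The force readings were noisy by 1–2 N, and sideways readings reached 4 N during contact. No check failed.

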